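Lock a microscope stage for transport

TASK

Lock the microscope stage for transport. With the fingertips, push the red pin round to turn the slotted disc until its slot lines up with the steel locking bar, then push the bar by its blue tab through the disc until it is fully home, the tab against the strap; do not lift the bar. Leave the jar, the slide box, the brass objective and the screwdriver where they are, and finish clear of everything.

Things in the scene. Friction and masses are not known exactly. Their poses are not given: they have to be found in the camera images.
- stage: Fixed stage unit: black base plate 390 x 160 mm, 18 mm thick, flat on the work surface. Origin: on the disc's vertical axis, at the work surface. x: the way the bar is pushed, z up. The plate runs from x = -230 to +160 mm. An open guide channel (28 mm wide outside, wall tops at z = 34 mm) holds the bar from x = -230 to -44 mm. Only the red pin and the blue tab stand above 43 mm.
- strap (a point): Strap: a flat aluminium bridge over the channel just before the disc, 34 mm wide, 12 mm long, top 42.5 mm above the work surface. The point is the top middle of the edge that faces the drawn-back bar, at stage x = -58 mm. The blue tab meets it when the bar is fully home.
- eye (a point): Eye: an aluminium arch beyond the disc, on the dark stage carriage, 37 mm wide, stage x = 46 to 64 mm, top (this point, its middle) 43 mm above the work surface. The nose of the bar ends inside it.
- disc: Locking disc, 80 mm across, upright axis: orange, with two aluminium half-moons (tops 38 mm above the work surface) that leave a straight orange slot 22 mm wide right across it. Origin on its axis at its underside, z = 18 mm; x along the slot, z up. In line when x is parallel to the stage's x, either way round; it passes the bar freely within about 0.1 rad; far out of line it blocks it.
- disc_pin (a point): Centre of the top of the red pin that turns the disc: upright, 12 mm thick, from 38 to 70 mm above the work surface, 30 mm from the axis along the disc's +y. The disc starts 0.6 to 2.54 rad anticlockwise (from above) of the stage's x; turn it to 0 or to pi, whichever is nearer; end stops lie 0.6 rad beyond each. Friction takes about 4 N at the pin; it stays where it is left.
- bar: Steel locking bar, 0.3 kg, 14 mm wide, 12 mm high, loose in the channel (1 mm play a side), underside 24 mm above the work surface. Origin: at its underside, below the front face of its tab; x towards its tapered nose, which is at x = 118 mm; tail at -35 mm. Starts at stage x = -185 to -168 mm, clear of the disc; slides with 1 to 3 N. Fully home: at stage x = -58 mm, tab against the strap.
- bar_tab (a point): On the rear face of the bar's blue tab (the face to push), mid-width, 10 mm behind the bar's origin, 64 mm above the work surface. The tab is an upright plate 10 mm thick, 30 mm wide across the bar, from 36 to 70 mm above the work surface.
- jar_mid (a point): Centre of a loose amber jar with a white cap, 44 mm across, 62 mm tall, standing beside the unit. To be left alone.
- slide_box_mid (a point): Centre of a loose green slide box, 110 x 40 x 30 mm, beside the unit. To be left alone.
- objective_mid (a point): Centre of a loose brass microscope objective, 36 mm across, 50 mm tall, standing beside the unit. To be left alone.
- driver_grip (a point): Handle of a loose screwdriver, 150 mm long, lying beside the unit. To be left alone.
Not all that is in view belongs to the job. There is more than one size of the bar; the job needs the middle-sized.

How it is judged:
On the way, in this order (a step that is already met when the one before it is completed fails the run):
1. the disc's slot is lined up with the bar (within 0.2 rad) while the bar is still drawn back from the disc (angle between the x axis of disc and the x axis of stage, either way round below 0.2 rad and x of bar in the frame of stage below -0.15 m), for 0.2 s.
2. the bar is pushed through the disc until fully home (x of bar in the frame of stage above -0.064 m), for 0.2 s.
At the end, for the whole second after the job is handed in: The bar is fully home through the disc (its tab within 6 mm of the strap), lying flat in its guide and at rest, and the disc's slot is in line with it (within 0.2 rad) (x of bar in the frame of stage above -0.064 m and z of bar in the frame of stage below 0.03 m and angle between bar's own z axis and vertical below 0.08 rad and angle between the x axis of bar and the x axis of stage, either way round below 0.1 rad and angle between the x axis of disc and the x axis of stage, either way round below 0.2 rad and linear speed of bar below 0.01 m/s); the robot touches nothing.
It fails at once if the bar is lifted (tab or bar raised more than 12 mm) (z of bar_tab in the frame of stage above 0.076 m or z of bar in the frame of stage above 0.036 m).
It fails at once if the jar is moved more than 20 mm or lifted (distance of jar_mid from where it was at the start of the episode above 0.02 m).
It fails at once if the slide box is moved more than 20 mm or lifted (distance of slide_box_mid from where it was at the start of the episode above 0.02 m).
It fails at once if the brass objective is moved more than 20 mm or lifted (distance of objective_mid from where it was at the start of the episode above 0.02 m).
It fails at once if the screwdriver is moved more than 20 mm or lifted (distance of driver_grip from where it was at the start of the episode above 0.02 m).
It also fails if it takes over 51 s, if anything falls off the work surface, if the arm or the gripper's body presses on something with over 40 N, if the wrist force passes 120 N, or if a joint passes its speed limit or range.

ROBOT

A 6-joint arm with a two-finger parallel gripper is mounted at the origin on the work surface. World frame = base frame: x ahead of the robot, y to its left, z up, the work surface at z = 0. Lengths are in m, angles in rad, forces in N, time in s.
With the tool pointing down it reaches from about 0.25 to 0.775 m from the base axis. Payload 4 kg.
Tool frame: the origin (TCP) lies at the centre of the arm's flange, where the gripper is bolted on; the fingertips stand 199 mm ahead of it and the grasp point (between the pads) lies 180 mm ahead of it (robot.tcp_to_tips is the z of the fingertips in the tool frame, in m); z points along the fingers, y is the line along which they close (so a half turn about z gives the same grasp; the last joint's range is limited). The gripper opens to 94 mm and grips with 3 to 60 N. Pads are 16 mm wide; open, the fingers measure 119 mm over their backs; the gripper's body (75 mm by 177 mm) begins 78 mm behind the grasp point.
Start: joints at [-1.411, 0.087, 1.371, -0, 1.684, -0.103], TCP at [0.143, -0.531, 0.405] pointing down, gripper open.
Joint ranges: [-3.1, 3.1], [-0.76, 2.03], [0.27, 2.55], [-1.08, 4.22], [0.17, 2.65], [-2.57, 2.57]. Speed limits (rad/s): [2.79, 2.79, 3.14, 3.14, 3.14, 3.14].

INTERFACE

Orientations are given as [roll, pitch, yaw] about the fixed x, y, z axes, in that order (R = Rz(yaw) Ry(pitch) Rx(roll)).
In Python, from bench import robot gives the robot as it stands.
- The arm moves only by the tool play_rows, never from a script. Its arguments are lists of equal length, an entry for each row: "translation": the shift along the tool's x, y, z scaled (see below), a list of three; "twist": the turn, a rotation vector about the tool's x, y, z scaled (see below), a list of three; "gripper": the opening, from -1 (shut) to 1 (fully open). A call has 1 to 8 rows; each row shifts and turns the commanded pose from where the row before left it, along the tool's axes as they then stand; what a row does not reach is not made up. The controller multiplies each number of a shift by 0.04 m and each number of a turn by 0.1 rad. A row lasts 1/10 s, in which the tool goes at most 50 mm and 8.59 degrees, less where a joint would pass 70% of its speed; a pose out of reach is approached as far as the arm can. A call with a number of a shift or a turn outside -1 to 1 is refused whole. A call with a gripper value outside its range is refused whole. The fingers move at their own pace and stop on an object; the grip force is fixed at half the most. Time passes only in rows, so rows that do not move let the fingers close. It gives the time, the measured TCP pose, the force, the opening and the grip force at its end, in the units of the state.
- robot.get_obs(): the state, without advancing time (a new reading comes with each control period).
- robot.snapshot(name): name is "side" or "top"; returns the picture (480x640x3 uint8, red, green, blue); there is no depth.
- robot.camera_model(name): a dict with "camera_matrix" (3x3 intrinsics, pixels), "k1" (the pictures are not rectified: a ray, as slopes to the right and down, at radius r is drawn at 1 + k1 r^2 times it, then the intrinsics apply), "rvec" (rotation vector, rad) and "tvec" (3), from world to camera coordinates, as OpenCV has them. Camera axes: x right, y down, z forward; pixel columns grow to the right and rows downward; lengths in m; the calibration is good to about 2 mm. A picture is of the moment at which its call begins. camera_model takes no time and is no camera call.
- robot.close_job(): hands the job in; it is judged then, once.
Trained networks look in the newest picture that a camera, given by its name, has taken for a name from the list of things; names that differ only in an ending like _2 or _b are one class to them, and where a whole thing is asked for, a point or a joint stands for the part that bears it (a point fixed in the world has none). Each returns a list of dicts, best first, with "score" (0 to 1); they miss things now and then, are a little off and sometimes report something else, mostly with a low value. They report only what shows in the picture. A call takes as long as a camera call. They do not tell look-alikes from the thing itself.
- robot.recognise(name, camera): "centre" ([x, y, z] in m, in world coordinates, good to about 4 mm: the middle of the surface that is visible of it).
- robot.spot_point(name, camera): "centre" ([x, y, z] in m, in world coordinates, good to about 4 mm: a listed point, or the origin of a listed thing).
The state is a dict: "time": time; "joint_positions": joint angles; "qvel": joint speeds; "joint_torque": joint torques, N m; "tool_pos": TCP position; "ee_rot": TCP orientation; "wrist_force": force on the tool from outside, world axes, zero at the start; "wrist_torque": the same for the moment, N m; "width": finger opening in m; "finger_force": force on a finger pad.
Only numpy, scipy, OpenCV 4.12 (cv2) and the standard library are available. Lean on these libraries where they do the work, as an engineer would, in place of code of your own. Each camera call takes 0.05 s, during which the arm holds its last target. There are 200 camera calls.

## Working session

There is one attempt and no reset: what is moved stays moved. The work goes in short steps, Python scripts to look and compute and a tool call to move; the robot and the scene stay as the last step left them, time stands still between calls to the robot, and variables do not carry over. Pictures are saved under pics/ and viewed, at most 10 in all, crops included, and the job is handed in when it is done.

Besides the shell and the picture viewer there is one more tool, called by a JSON object that holds its "method" and its "body". play_rows: Moves the arm, as the interface text tells. Its arguments: {"type":"object","properties":{"translation":{"type":"array","items":{"type":"array","items":{"type":"number","minimum":-1,"maximum":1}}},"twist":{"type":"array","items":{"type":"array","items":{"type":"number","minimum":-1,"maximum":1}}},"gripper":{"type":"array","items":{"type":"number"}}},"required":["translation","twist","gripper"]}

```bash
mkdir -p pics; ls
python3 - <<'E'
from bench import robot
import cv2
for c in ("top","side"):
    im=robot.snapshot(c); cv2.imwrite(f"pics/{c}0.png",im[:,:,::-1])
    for n in ("strap","eye","disc_pin","bar_tab","jar_mid","slide_box_mid","objective_mid","driver_grip","disc","bar","stage"):
        print(c,n,[(round(d["score"],2),[round(float(v),3) for v in d["centre"]]) for d in robot.spot_point(n,c)][:4])
o=robot.get_obs();print(o["time"],o["tool_pos"],o["ee_rot"])
E
```

```text
pics
top strap [(0.91, [0.552, -0.042, 0.044])]
top eye [(0.56, [0.567, 0.07, 0.04]), (0.4, [0.556, 0.014, 0.019])]
top disc_pin [(0.92, [0.565, -0.014, 0.07])]
top bar_tab [(0.87, [0.278, -0.246, 0.02]), (0.73, [0.479, -0.339, 0.053]), (0.55, [0.542, -0.169, 0.066])]
top jar_mid [(0.67, [0.71, 0.022, 0.029])]
top slide_box_mid [(0.9, [0.391, -0.12, 0.013])]
top objective_mid [(0.88, [0.44, 0.046, 0.022])]
top driver_grip [(0.61, [0.674, -0.192, 0.016]), (0.59, [0.44, 0.045, 0.022])]
top disc [(0.7, [0.555, 0.013, 0.016])]
top bar [(0.9, [0.54, -0.157, 0.026]), (0.88, [0.283, -0.251, -0.001]), (0.75, [0.487, -0.35, 0.002])]
top stage [(0.8, [0.565, 0.013, 0.0])]
side strap [(0.6, [0.553, -0.043, 0.04])]
side eye [(0.68, [0.562, 0.067, 0.045])]
side disc_pin [(0.79, [0.56, -0.017, 0.071]), (0.56, [0.565, 0.068, 0.043]), (0.23, [0.703, 0.022, 0.028])]
side bar_tab [(0.81, [0.475, -0.338, 0.05]), (0.81, [0.271, -0.241, 0.029]), (0.25, [0.438, 0.047, 0.025])]
side jar_mid [(0.86, [0.703, 0.025, 0.028])]
side slide_box_mid [(0.73, [0.392, -0.121, 0.016])]
side objective_mid [(0.81, [0.437, 0.046, 0.027])]
side driver_grip [(0.78, [0.68, -0.192, 0.011])]
side disc [(0.73, [0.561, 0.013, 0.023])]
side bar [(0.89, [0.539, -0.158, 0.024]), (0.88, [0.285, -0.249, 0.002]), (0.61, [0.485, -0.342, -0.002]), (0.35, [0.538, -0.169, 0.066])]
side stage [(0.71, [0.559, 0.013, 0.001])]
1.2 [ 0.14285679 -0.53112941  0.40471266] [3.14150875e+00 3.97175930e-05 2.62770573e-01]
```

View pics/top0.png

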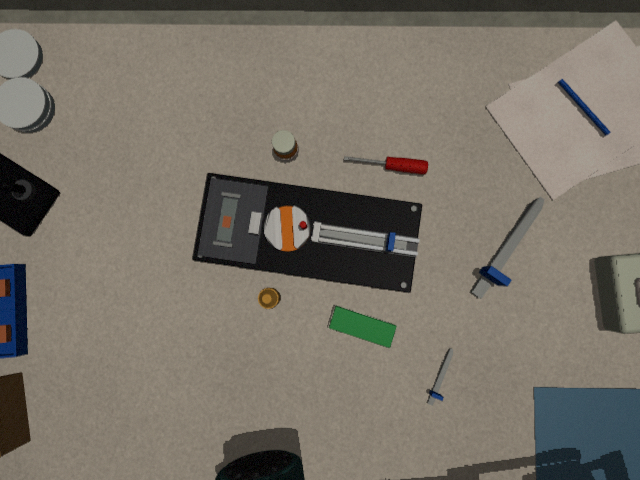

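```bash
cat > h.py <<'E'
import numpy as np, cv2
from bench import robot
def px(p,c):
    m=robot.camera_model(c);P=np.atleast_2d(p)@cv2.Rodrigues(np.float64(m["rvec"]))[0].T+np.ravel(m["tvec"])
    s=P[:,:2]/P[:,2:];s=s*(1+m["k1"]*(s**2).sum(1,keepdims=True));K=np.array(m["camera_matrix"])
    return s@K[:2,:2].T+K[:2,2]
E
python3 - <<'E'
from h import *
for c in ("top","side"):
    im=cv2.imread(f"pics/{c}0.png");u=px([.555,-.04,.04],c)[0];print(c,u)
    print(px([[.5525,-.0425,.0425],[.565,.068,.043],[.5625,-.0155,.07],[.54,-.169,.064],[.559,.013,.038]],c).round())
    x,y=u.astype(int);w,h=(130,98)
    x0=max(0,min(x-w,640-2*w));y0=max(0,min(y-h,480-2*h));print(x0,y0)
    cv2.imwrite(f"pics/{c}0c.png",cv2.resize(im[y0:y0+2*h,x0:x0+2*w],None,fx=3,fy=3,interpolation=2))
E
```

```text
top [317.20932691 230.02745874]
[[319. 231.]
 [254. 223.]
 [302. 224.]
 [394. 239.]
 [287. 227.]]
187 132
side [312.96742627 268.19557091]
[[315. 267.]
 [286. 304.]
 [305. 261.]
 [341. 222.]
 [301. 287.]]
182 170
```

View pics/top0c.png

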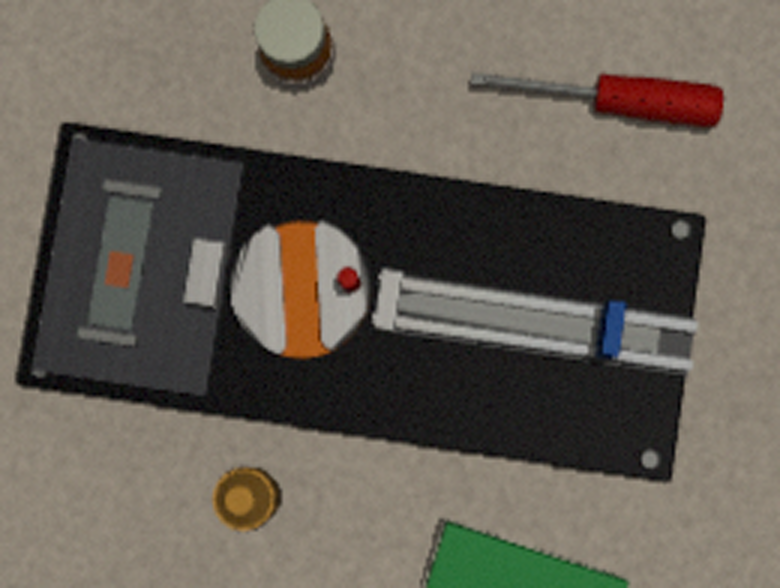

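View pics/side0.png

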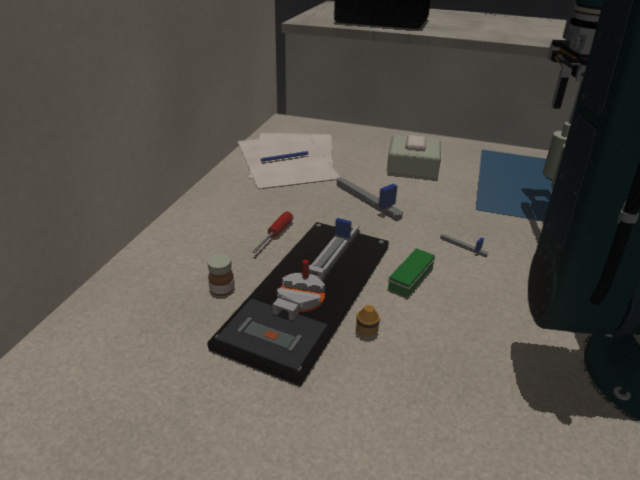

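Candidates for the bar's blue tab are the one in the channel (391,241), a large bar at (495,275) and a small one at (436,395). I choose the one in the channel, and the crop confirms it sits behind the strap. The red pin is at (303,225). The red screwdriver handle could be mistaken for it, but it's at (407,166).

```bash
cat >> h.py <<'E'
from scipy.optimize import least_squares
def w(pose,s):
    s=np.atleast_2d(s).astype(float);c,n=np.cos(pose[2]),np.sin(pose[2])
    return np.c_[pose[0]+c*s[:,0]-n*s[:,1],pose[1]+n*s[:,0]+c*s[:,1],s[:,2]]
def st(pose,p):
    d=np.array(p[:2])-pose[:2];c,n=np.cos(pose[2]),np.sin(pose[2]);return np.array([c*d[0]+n*d[1],-n*d[0]+c*d[1]])
def back(uv,z,c):  # pixel -> world at height z
    return least_squares(lambda q:(px([q[0],q[1],z],c)[0]-uv),[.5,0]).x
E
python3 - <<'E'
from h import *
o=np.array([187,132]);cr=lambda *a:np.array(a)/3+o-.33
C=np.array([[.16,-.08,.018],[-.23,-.08,.018],[-.23,.08,.018],[.16,.08,.018]])
uv=cr([64,123],[705,215],[671,480],[18,383])
r=least_squares(lambda p:(px(w(p,C),"top")-uv).ravel(),[.56,.013,1.5]);p=r.x;print(p,r.fun.round(1))
for n,u,z in [("pin",(347,278),.07),("strapmid",(389,300),.0425),("eyemid",(204,272),.043),("tab",(613,329),.07),("slotA",(300,224),.03),("slotB",(306,355),.03),("disc",(300,289),.036)]:
    b=back(cr(u)[0],z,"top");print(n,b.round(4),st(p,b).round(4))
for n,q in dict(strap=(.5525,-.0425),eye=(.5645,.0685),pin=(.5625,-.0155),tab=(.54,-.169),disc=(.558,.013)).items():print(n,st(p,q).round(4))
print(robot.get_obs()["time"])
E
```

```text
[0.55941933 0.01254151 1.43919175] [-1.1 -1.1  1.4 -0.7  0.9  0.9 -1.2  0.6]
pin [ 0.5611 -0.0164] [-0.0284 -0.0055]
strapmid [ 0.5519 -0.0387] [-0.0517  0.0007]
eyemid [0.5665 0.0677] [0.0556 0.0002]
tab [ 0.5349 -0.1632] [-0.1775  0.0012]
slotA [0.597  0.0146] [ 0.007  -0.0369]
slotB [0.5205 0.0094] [-0.0083  0.0382]
disc [0.5582 0.0131] [0.0004 0.0013]
strap [-0.0555 -0.0004]
eye [0.0561 0.0023]
pin [-0.0274 -0.0067]
tab [-0.1825 -0.0046]
disc [0.0003 0.0015]
1.2
```

The stage fit agrees with the given sizes: strap at x = -52 mm, eye at +56 mm, and the pin 29 mm from the axis. The disc is at about 1.76 rad, so the nearer target is pi, turning anticlockwise by about 78°. I'll move above the pin first, then turn the tool.

{"method": "play_rows", "body": {"translation": [[0.84,-0.606,0],[0.84,-0.606,0],[0.84,-0.606,0],[0.84,-0.606,0],[0.84,-0.606,0],[0.84,-0.606,0],[0.84,-0.606,0],[0.84,-0.606,0]], "twist": [[0,0,0],[0,0,0],[0,0,0],[0,0,0],[0,0,0],[0,0,0],[0,0,0],[0,0,0]], "gripper": [-0.2,-0.2,-0.2,-0.2,-0.2,-0.2,-0.2,-0.2]}}

```text
time: 2.0
tool_pos: [0.3528, -0.2725, 0.405]
ee_rot: [3.141, -0.0, 0.263]
wrist_force: [-0.1, -0.4, 0.5]
width: 0.0383
finger_force: 0.0
```

{"method": "play_rows", "body": {"translation": [[0.84,-0.606,0],[0.84,-0.606,0],[0.84,-0.606,0],[0.84,-0.606,0],[0.84,-0.606,0],[0.84,-0.606,0],[0.84,-0.606,0],[0.84,-0.606,0]], "twist": [[0,0,0],[0,0,0],[0,0,0],[0,0,0],[0,0,0],[0,0,0],[0,0,0],[0,0,0]], "gripper": [-0.2,-0.2,-0.2,-0.2,-0.2,-0.2,-0.2,-0.2]}}

```text
time: 2.8
tool_pos: [0.5621, -0.0153, 0.4048]
ee_rot: [3.141, -0.0, 0.263]
wrist_force: [0.2, -0.1, 0.4]
width: 0.0378
finger_force: 0.0
```

{"method": "play_rows", "body": {"translation": [[0,0,0.2],[0,0,0.2],[0,0,0.2],[0,0,0.2],[0,0,0.2],[0,0,0.2],[0,0,0.2],[0,0,0.2]], "twist": [[0,0,-1],[0,0,-1],[0,0,-1],[0,0,-1],[0,0,-1],[0,0,-1],[0,0,-1],[0,0,-1]], "gripper": [-0.2,-0.2,-0.2,-0.2,-0.2,-0.2,-0.2,-0.2]}}

```text
time: 3.6
tool_pos: [0.5613, -0.0169, 0.3403]
ee_rot: [-3.142, 0.0, 1.067]
wrist_force: [-0.4, -0.4, -0.3]
width: 0.0377
finger_force: 0.0
```

{"method": "play_rows", "body": {"translation": [[0,0,0],[0,0,0],[0,0,0],[0,0,0],[0,0,0],[0,0,0],[0,0,0]], "twist": [[0,0,-1],[0,0,-1],[0,0,-1],[0,0,-1],[0,0,-1],[0,0,-0.69],[0,0,0]], "gripper": [-0.2,-0.2,-0.2,-0.2,-0.2,-0.2,-0.2]}}

```text
time: 4.3
tool_pos: [0.5613, -0.0169, 0.3407]
ee_rot: [-3.142, 0.0, 1.632]
wrist_force: [0.3, 0.0, 1.4]
width: 0.0377
finger_force: 0.0
```

{"method": "play_rows", "body": {"translation": [[0,0,0.4],[0,0,0.4],[0,0,0.4],[0,0,0.4],[0,0,0.4],[0,0,0.34],[0,0,0]], "twist": [[0,0,0],[0,0,0],[0,0,0],[0,0,0],[0,0,0],[0,0,0],[0,0,0]], "gripper": [-0.2,-0.2,-0.2,-0.2,-0.2,-0.2,-0.2]}}

```text
time: 5.0
tool_pos: [0.5605, -0.0168, 0.2446]
ee_rot: [-3.137, -0.001, 1.631]
wrist_force: [-0.5, 0.3, -0.3]
width: 0.0377
finger_force: 0.0
```

Run:
```python
from h import *
im=robot.snapshot("side")[:,:,::-1]
a=im[200:330,210:380];b=robot.snapshot("top")[:,:,::-1][160:290,200:430]
cv2.imwrite("pics/a.png",cv2.resize(a,None,fx=4,fy=4,interpolation=2))
o=robot.get_obs();print(o["tool_pos"],o["wrist_force"])
```

```text
[ 0.56135269 -0.01695944  0.2470963 ] [ 0.35497453 -0.45056525 -0.36294568]
```

View pics/a.png

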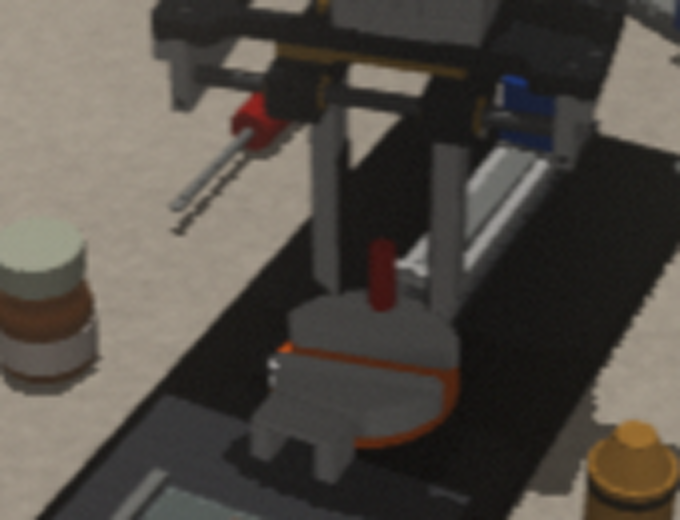

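{"method": "play_rows", "body": {"translation": [[0,0,0],[0,0,0],[0,0,0],[0,0,0],[0,0,0]], "twist": [[0,0,0],[0,0,0],[0,0,0],[0,0,0],[0,0,0]], "gripper": [-0.62,-0.62,-0.62,-0.62,-0.62]}}

```text
time: 5.6
tool_pos: [0.5613, -0.0169, 0.2473]
ee_rot: [3.141, 0.0, 1.632]
wrist_force: [-0.1, -0.4, -0.4]
width: 0.018
finger_force: 0.0
```

{"method": "play_rows", "body": {"translation": [[0.004,0.075,0],[0.004,0.075,0],[0.004,0.075,0],[0.004,0.075,0],[0.004,0.075,0],[0.004,0.075,0],[0.004,0.075,0]], "twist": [[0,0,-1],[0,0,-1],[0,0,-1],[0,0,-1],[0,0,-1],[0,0,-1],[0,0,-1]], "gripper": [-0.62,-0.62,-0.62,-0.62,-0.62,-0.62,-0.62]}}

```text
time: 6.3
tool_pos: [0.5794, -0.0093, 0.247]
ee_rot: [-3.137, -0.001, 2.336]
wrist_force: [-3.2, -2.8, 3.4]
width: 0.0182
finger_force: 2.2
```

{"method": "play_rows", "body": {"translation": [[0.004,0.075,0],[0.004,0.075,0],[0.004,0.075,0],[0.004,0.075,0],[0.004,0.075,0],[0.004,0.075,0],[0.004,0.075,0]], "twist": [[0,0,-1],[0,0,-1],[0,0,-1],[0,0,-1],[0,0,-1],[0,0,-1],[0,0,-1]], "gripper": [-0.62,-0.62,-0.62,-0.62,-0.62,-0.62,-0.62]}}

```text
time: 7.0
tool_pos: [0.5893, 0.0084, 0.2471]
ee_rot: [-3.137, 0.0, 3.035]
wrist_force: [0.5, -5.6, 0.2]
width: 0.0179
finger_force: 2.5
```

Run:
```python
from h import *
im=robot.snapshot("side")[:,:,::-1]
cv2.imwrite("pics/b.png",cv2.resize(im[200:330,210:380],None,fx=4,fy=4,interpolation=2))
o=robot.get_obs();print(o["tool_pos"],o["wrist_force"])
print(robot.spot_point("disc_pin","side"),st([.5592,.0127,1.4392],o["tool_pos"]))
```

```text
[0.58938565 0.00883959 0.24710358] [ 0.51593563 -4.82181236 -0.5005663 ]
[{'centre': [0.5879, 0.0021, 0.0687], 'score': 0.88}] [ 0.00013384 -0.03043121]
```

View pics/b.png

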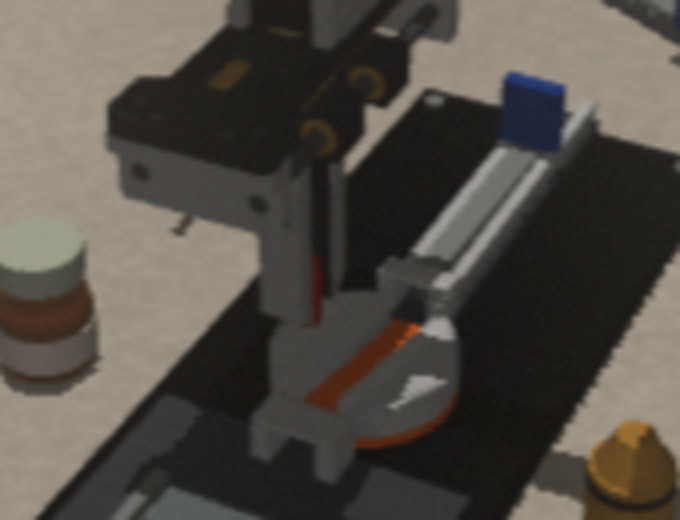

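The slot is almost aligned. The pin trails the fingers by about 3 mm (0.1 rad), so I'll go one more row, back the fingers off, and rise.

{"method": "play_rows", "body": {"translation": [[0.004,0.08,0],[0,0,0],[0,-0.06,0],[0,0,-0.5],[0,0,-0.8],[0,0,-0.8],[0,0,-0.6]], "twist": [[0,0,-1],[0,0,0],[0,0,0],[0,0,0],[0,0,0],[0,0,0],[0,0,0]], "gripper": [-0.62,-0.62,-0.62,-0.62,-0.62,-0.62,-0.62]}}

```text
time: 7.8
tool_pos: [0.5893, 0.0112, 0.3574]
ee_rot: [3.14, 0.002, 3.131]
wrist_force: [-0.0, -0.2, 0.2]
width: 0.0178
finger_force: 0.0
```

Run:
```python
from h import *
im=robot.snapshot("side")[:,:,::-1]
cv2.imwrite("pics/c.png",cv2.resize(im[200:330,210:380],None,fx=4,fy=4,interpolation=2))
robot.snapshot("top")
P=[.5592,.0127,1.4392]
for c in("side","top"):print([(d["score"],d["centre"],st(P,d["centre"]).round(4)) for d in robot.spot_point("disc_pin",c)])
# projected slot edges for aligned disc in crop pixels
for y in(-.011,.011):print(((px(w(P,[[-.038,y,.038],[.038,y,.038]]),"side")-[210,200])*4).round())
o=robot.get_obs();print(o["tool_pos"],o["ee_rot"],o["time"])
```

```text
[(0.65, [0.5898, 0.0065, 0.0716], array([-0.0021, -0.0311])), (0.6, [0.5607, 0.0127, -0.0001], array([ 0.0002, -0.0015])), (0.28, [0.3918, -0.1213, 0.0139], array([-0.1548,  0.1484]))]
[(0.76, [0.5918, 0.0102, 0.0728], array([ 0.0018, -0.0326]))]
[[380. 290.]
 [297. 392.]]
[[426. 304.]
 [346. 408.]]
[0.58921295 0.01096268 0.35477291] [3.14068746e+00 1.68479101e-05 3.13136238e+00] 8.0
```

View pics/c.png

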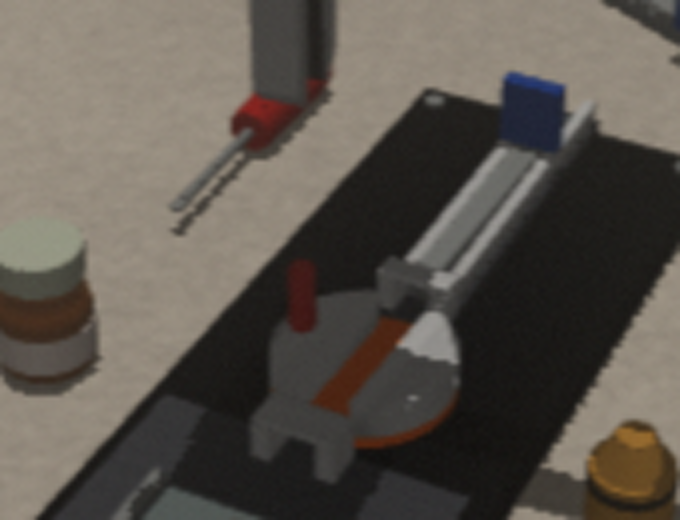

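The slot is aligned with the channel and the bar hasn't moved: slot floor from (375,320) to (315,400), pin at (302,295). Next I'll shut the fingers and go behind the blue tab.

{"method": "play_rows", "body": {"translation": [[0,0,0],[0,0,0],[0.15,-0.85,0],[0.15,-0.9,0],[0.15,-0.9,0],[0.15,-0.9,0],[0.15,-0.9,0],[0,-0.85,0]], "twist": [[0,0,0.6],[0,0,0.6],[0,0,0],[0,0,0],[0,0,0],[0,0,0],[0,0,0],[0,0,0]], "gripper": [-1,-1,-1,-1,-1,-1,-1,-1]}}

```text
time: 8.8
tool_pos: [0.5309, -0.1967, 0.3521]
ee_rot: [3.139, -0.005, 3.011]
wrist_force: [-0.0, 0.0, 0.8]
width: 0.0007
finger_force: 0.0
```

{"method": "play_rows", "body": {"translation": [[0,0,0],[0,0,0.5],[0,0,0.5],[0,0,0.5],[0,0,0.3],[0,0,0]], "twist": [[0,0,0],[0,0,0],[0,0,0],[0,0,0],[0,0,0],[0,0,0]], "gripper": [-1,-1,-1,-1,-1,-1]}}

```text
time: 9.4
tool_pos: [0.5314, -0.1946, 0.2793]
ee_rot: [3.139, -0.007, 3.012]
wrist_force: [0.3, -0.2, 0.0]
width: 0.0003
finger_force: 0.0
```

Run:
```python
from h import *
im=robot.snapshot("side")[:,:,::-1]
cv2.imwrite("pics/d.png",cv2.resize(im[150:280,250:420],None,fx=4,fy=4,interpolation=2))
P=[.5592,.0127,1.4392]
o=robot.get_obs();print(o["tool_pos"],o["ee_rot"],o["time"],st(P,o["tool_pos"]))
```

```text
[ 0.53191474 -0.19491465  0.28122477] [ 3.14009198 -0.003591    3.01228167] 9.45 [-2.09399832e-01 -1.93195869e-04]
```

View pics/d.png

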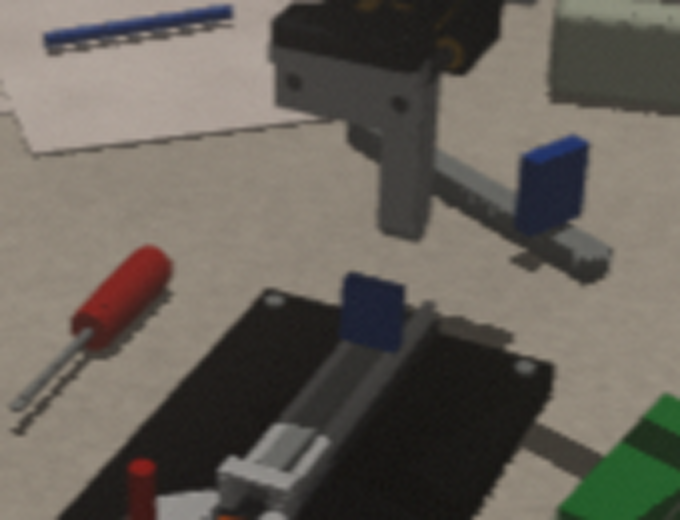

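The closed fingers are above and behind the channel tab. I'll descend and start pushing.

{"method": "play_rows", "body": {"translation": [[0,0,0.3],[0,0,0.3],[0,0,0.3],[0,0,0],[0,0.2,0],[0,0.2,0],[0,0.2,0],[0,0.2,0]], "twist": [[0,0,0],[0,0,0],[0,0,0],[0,0,0],[0,0,0],[0,0,0],[0,0,0],[0,0,0]], "gripper": [-1,-1,-1,-1,-1,-1,-1,-1]}}

```text
time: 10.25
tool_pos: [0.5366, -0.1634, 0.2477]
ee_rot: [-3.14, 0.001, 3.012]
wrist_force: [-0.6, -2.0, -1.2]
width: 0.0003
finger_force: 0.9
```

Run:
```python
from h import *
im=robot.snapshot("side")[:,:,::-1]
cv2.imwrite("pics/e.png",cv2.resize(im[150:330,210:410],None,fx=3.3,fy=3.3,interpolation=2))
P=[.5592,.0127,1.4392]
o=robot.get_obs();print(o["tool_pos"],o["time"],o["wrist_force"],st(P,o["tool_pos"]))
```

```text
[ 0.53666647 -0.1622481   0.24762548] 10.3 [-0.90896137 -0.29421007 -0.3039694 ] [-0.17639222 -0.00061743]
```

View pics/e.png

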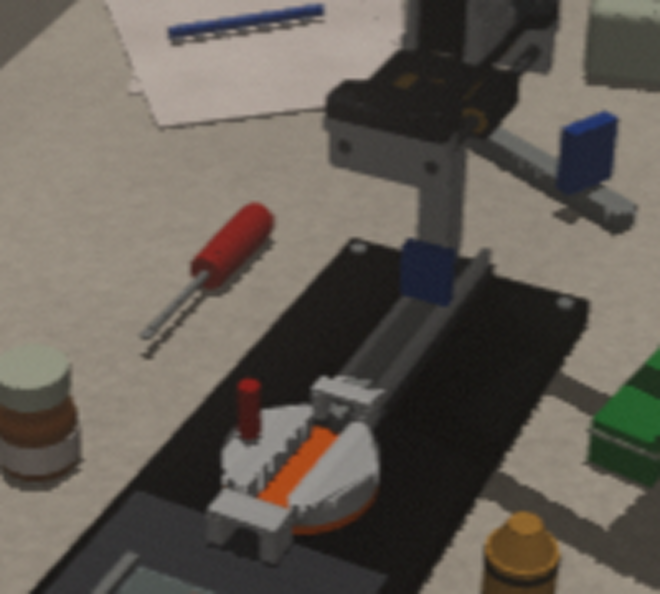

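Contact is at the tab, and the slot is straight ahead of the bar. I'll push on.

{"method": "play_rows", "body": {"translation": [[0,0.15,0],[0,0.2,0],[0,0.2,0],[0,0.2,0],[0,0.2,0],[0,0.2,0],[0,0.2,0],[0,0.2,0]], "twist": [[0,0,0],[0,0,0],[0,0,0],[0,0,0],[0,0,0],[0,0,0],[0,0,0],[0,0,0]], "gripper": [-1,-1,-1,-1,-1,-1,-1,-1]}}

```text
time: 11.1
tool_pos: [0.5445, -0.1018, 0.2472]
ee_rot: [-3.141, 0.0, 3.012]
wrist_force: [-0.7, -3.1, 3.2]
width: -0.0
finger_force: 1.6
```

{"method": "play_rows", "body": {"translation": [[0,0.15,0],[0,0.15,0],[0,0.15,0],[0,0.1,0],[0,0.06,0]], "twist": [[0,0,0],[0,0,0],[0,0,0],[0,0,0],[0,0,0]], "gripper": [-1,-1,-1,-1,-1]}}

```text
time: 11.6
tool_pos: [0.5475, -0.0779, 0.2469]
ee_rot: [3.142, -0.0, 3.012]
wrist_force: [0.1, -2.4, 2.3]
width: 0.0004
finger_force: 1.5
```

{"method": "play_rows", "body": {"translation": [[0,0.08,0],[0,0.08,0],[0,0.05,0],[0,0,0]], "twist": [[0,0,0],[0,0,0],[0,0,0],[0,0,0]], "gripper": [-1,-1,-1,-1]}}

```text
time: 12.0
tool_pos: [0.5486, -0.0695, 0.2469]
ee_rot: [3.141, -0.0, 3.012]
wrist_force: [0.4, -1.6, 1.1]
width: 0.0004
finger_force: 0.6
```

{"method": "play_rows", "body": {"translation": [[0,0.05,0],[0,0,0]], "twist": [[0,0,0],[0,0,0]], "gripper": [-1,-1]}}

```text
time: 12.2
tool_pos: [0.5488, -0.0677, 0.2469]
ee_rot: [3.141, -0.0, 3.012]
wrist_force: [-1.4, -1.0, 0.8]
width: 0.0006
finger_force: 0.7
```

{"method": "play_rows", "body": {"translation": [[0,0.05,0],[0,0,0]], "twist": [[0,0,0],[0,0,0]], "gripper": [-1,-1]}}

```text
time: 12.4
tool_pos: [0.5491, -0.0658, 0.2468]
ee_rot: [3.142, -0.0, 3.012]
wrist_force: [0.2, -1.6, 0.9]
width: 0.0007
finger_force: 0.9
```

{"method": "play_rows", "body": {"translation": [[0,0.05,0],[0,0,0]], "twist": [[0,0,0],[0,0,0]], "gripper": [-1,-1]}}

```text
time: 12.6
tool_pos: [0.5492, -0.065, 0.2469]
ee_rot: [-3.138, -0.0, 3.012]
wrist_force: [-1.6, -6.5, -0.7]
width: 0.0004
finger_force: 3.2
```

The force rose and motion stopped at the expected place. One more small push, then back off, rise and look.

{"method": "play_rows", "body": {"translation": [[0,0.05,0],[0,0,0],[0,-0.3,0],[0,-0.4,0],[0,0,-0.6],[0,0,-0.9],[0,0,-0.9],[0,-0.6,-0.9]], "twist": [[0,0,0],[0,0,0],[0,0,0],[0,0,0],[0,0,0],[0,0,0],[0,0,0],[0,0,0]], "gripper": [-1,-1,-1,-1,-1,-1,-1,-1]}}

```text
time: 13.4
tool_pos: [0.5429, -0.1125, 0.3802]
ee_rot: [3.139, -0.0, 3.015]
wrist_force: [0.2, 0.3, -1.0]
width: 0.0006
finger_force: 0.0
```

{"method": "play_rows", "body": {"translation": [[0,-0.8,0],[0,-0.8,0],[0,0,0],[0,0,0]], "twist": [[0,0,0],[0,0,0],[0,0,0],[0,0,0]], "gripper": [-1,-1,-1,-1]}}

```text
time: 13.8
tool_pos: [0.5344, -0.1778, 0.3787]
ee_rot: [3.14, -0.0, 3.01]
wrist_force: [-0.5, -0.4, 0.4]
width: 0.0001
finger_force: 0.0
```

Run:
```python
from h import *
im=robot.snapshot("side")[:,:,::-1]
cv2.imwrite("pics/f.png",cv2.resize(im[150:330,210:410],None,fx=3.3,fy=3.3,interpolation=2))
P=[.5592,.0127,1.4392]
for n in("bar_tab","bar","disc_pin"):print(n,[(d["score"],st(P,d["centre"]).round(4),d["centre"][2]) for d in robot.spot_point(n,"side")])
```

```text
bar_tab [(0.9, array([-0.0635,  0.0006]), 0.0636), (0.82, array([-0.3621,  0.0416]), 0.052), (0.67, array([-0.2924,  0.2503]), 0.0266)]
bar [(0.96, array([-0.0538, -0.0015]), 0.0245), (0.94, array([-0.365 ,  0.0248]), -0.0014), (0.61, array([-0.2942,  0.2369]), 0.0021)]
disc_pin [(0.63, array([-0.0028, -0.0303]), 0.0718)]
```

View pics/f.png

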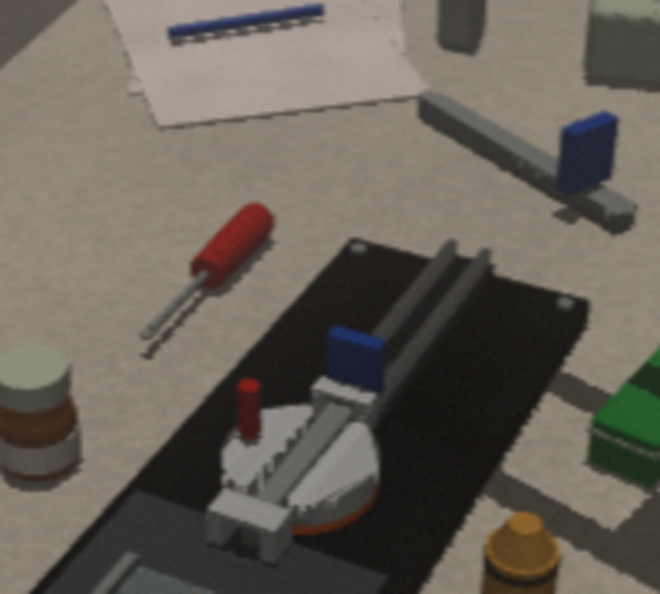

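The bar runs through the disc and into the eye. Its tab, at (357,358), is against the strap, the loose items haven't moved, and the gripper is clear, so I'll hand it in.

```bash
python3 -c "
from bench import robot
print(robot.close_job())"
```

```text
the job is handed in; nothing more can be done
None
```

The job is handed in: the disc's slot is in line, the bar is pushed fully home with its tab against the strap, the four loose items look unmoved in the last side picture, and the arm is clear; no verdict came back.

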